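Load the drying plate and set its heat wheel

ROBOT

A 7-joint arm with a two-finger parallel gripper is mounted at the origin on the work surface. World frame = base frame: x ahead of the robot, y to its left, z up, the work surface at z = 0. Lengths are in mm, angles in rad, forces in N, time in s.
With the tool pointing down it reaches from about 400 to 900 mm from the base axis. Payload 5.5 kg.
Tool frame: the origin (TCP) lies on the centre line of the jaws, within the pads' length; the fingertips stand 8 mm ahead of it and the grasp point (between the pads) lies 11 mm behind it; z points along the fingers, y is the line along which they close (so a half turn about z gives the same grasp; the last joint's range is limited). The gripper opens to 85 mm and grips with 20 to 120 N. Pads are 22 mm wide; open, the fingers measure 114 mm over their backs; the gripper's body (76 mm by 85 mm) begins 54 mm behind the grasp point. The pads swing forward as they close: fully open they stand 13 mm farther back than shut.
Start: joints at [1.415, 0.501, -0.427, 1.55, 0.221, 1.138, -0.21], TCP at [264.363, -593.811, 239.31] pointing down, gripper open.
Joint ranges: [-2.88, 2.88], [-0.31, 2.03], [-1.54, 1.56], [0.2, 2.42], [-1.41, 4.55], [0.19, 2.02], [-2.57, 2.57]. Speed limits (rad/s): [2.57, 2.57, 3.14, 3.14, 3.14, 3.14, 3.14].

INTERFACE

Orientations are given as a rotation vector (axis times angle).
In Python, from workcell import bot, snapshot, calibration gives the robot as it stands. The module is installed in compiled form; this text tells all that it offers.
- The arm moves only by the tool jog_arm, never from a script. Its argument "moves" is a list of rows, each a list of 4 numbers: the shift along the tool's x, y, z in units of 2.5 cm (1.0 is 2.5 cm), then the turn about the tool's z in units of 120 degrees (1.0 is 120 degrees). In form: [[dx, dy, dz, roll], ...]. A call has 1 to 20 rows; each row shifts and turns the commanded pose from where the row before left it, along the tool's axes as they then stand; what a row does not reach is not made up. A row lasts 1/8 s, in which the tool goes at most 62.5 mm and 10.7 degrees, less where a joint would pass 70% of its speed; a pose out of reach is approached as far as the arm can. A call with a number of a shift or a turn outside -1 to 1 is refused whole. A call with a gripper value outside its range is refused whole. "grip" is the opening, from 0 (shut) to 1 (fully open), set as the call begins (left out, the last holds). The fingers move at their own pace and stop on an object; "grip_force" is the grip in N (left out, the last holds). Time passes only in rows, so rows that do not move let the fingers close. It gives the time, the measured TCP pose, the force, the opening and the grip force at its end, in the units of the state.
- bot.get_obs(): the state, without advancing time (a new reading comes with each control period).
- snapshot(name): name is "scene" or "top" or "wrist"; returns (picture, depth): 420x560x3 uint8, red, green, blue; 420x560 float32, mm along the optical axis (not along the pixel's ray), 0 where there is no reading.
- calibration(name): a dict with "intrinsics" (3x3 intrinsics, pixels), "k1" (the pictures are not rectified: a ray, as slopes to the right and down, at radius r is drawn at 1 + k1 r^2 times it, then the intrinsics apply), "view" (4x4, takes a point from world to camera coordinates). Camera axes: x right, y up, looking along -z (the intrinsics and any distortion apply to the point x, -y, -z); pixel columns grow to the right and rows downward; lengths in mm; the calibration is good to about 2 mm. A picture is of the moment at which its call begins: read the wrist's pose just before it. calibration takes no time and is no camera call; for the wrist camera it gives the pose at the moment of the call.
- bot.hand_in(): hands the job in; it is judged then, once.
The state is a dict: "clock": time; "qpos": joint angles; "joint_vel": joint speeds; "tau": joint torques, N m; "position": TCP position; "tcp_rot": TCP orientation; "wrist_force": force on the tool from outside, world axes, zero at the start; "torque": the same for the moment, N m; "width": finger opening in mm; "grasp_force": force on a finger pad.
Only numpy, scipy, OpenCV 4.12 (cv2) and the standard library are available. Lean on these libraries where they do the work, as an engineer would, in place of code of your own. Each camera call takes 0.05 s, during which the arm holds its last target. There are 200 camera calls.

TASK

Roll the heat controller's thumbwheel back to off (white line at the red tick), then clear every kiln prop off the drying plate into the wooden tray and put all the bowls on the middle of the plate upside down as they are, nested one over another in order of size, the smallest innermost, every rim flat on the stone. Only when all of that is loaded, with the wheel still at off, roll the thumbwheel until its white line stands beside the green tab; leave the pot, jar, figurine and clay block where they are.

Things in the scene. Friction and masses are not known exactly. Their poses are not given: they have to be found in the camera images.
- plate: Round grey stone drying plate, 210 mm across, fixed to the table, flat top 30 mm above the table with a small white dot at its centre. Origin: centre of its underside, on the table; z up.
- tray: Low wooden tray for kiln props, 130 x 200 mm outside (x, y of its own frame), 5 mm walls 30 mm high, floor 5 mm thick, fixed. Origin: centre of its underside; z up, yaw varies.
- controller: Heat controller of the drying plate: grey box 110 x 160 mm (its own x, y), top panel 70 mm above the table, fixed. Near the middle of the panel a narrow slot along its own y lets the rim of a black ribbed thumbwheel stand out 14 mm. Origin: centre of its underside; z up, its x points away from the robot at yaw 0.
- wheel_crown (a point): The highest point of the thumbwheel, mid width, 84 mm above the table; axes as the controller's. The wheel has 40 mm radius, is 16 mm wide, its axle runs along the controller's x, 44 mm above the table. It is spring mounted: it yields straight down up to 4 mm, from 1.2 N at first touch to about 6 N at 4 mm, and is then hard. A fingertip pressed on the crown about 2.5 mm deep and drawn along the controller's y rolls it, about 1 rad for each 40 mm; it stays where it is left.
- heat_wheel (a joint): Turn of the thumbwheel, rad. 0 = off, at its end stop, its white line beside the fixed red tick at the controller's +y end of the slot; up to 1.6 = full heat. It grows when the crown is drawn towards the controller's -y and falls when it is drawn towards +y. At a value q the white line stands q - 0.8 rad round from the crown (towards -y if positive). Friction at the rim about 0.5 N.
- set_mark (a joint): Where the green tab stands, on the same scale as joint heat_wheel; it is given and does not move in a run. The white line is beside the green tab when the two values are equal.
- white_line (a point): The end of the white line on the rim of the thumbwheel, at the wheel's edge on the controller's +x side.
- green_tab (a point): The point of the wheel's rim beside which the small green tab stands (the tab slides along a dark ridge on the wheel's +x side, lower than the rim). It coincides with point white_line when the wheel is set to the green tab.
- bowl_a: Loose stoneware bowl (smallest, cream) lying upside down, rim below, with a solid round foot on top by which it can be gripped. Rim 60 mm across outside, wall 4 mm, narrowing upward to 56 mm at its shoulder 22 mm above the rim; the foot is 26 mm in diameter and rises from 22 to 48 mm. The hollow inside is 17 mm deep. Origin: centre of the rim plane; z up through the foot. May be absent (None).
- bowl_b: Loose stoneware bowl (second, grey-green) lying upside down, rim below, with a solid round foot on top by which it can be gripped. Rim 88 mm across outside, wall 4 mm, narrowing upward to 77 mm at its shoulder 56 mm above the rim; the foot is 26 mm in diameter and rises from 56 to 82 mm. The hollow inside is 51 mm deep. Origin: centre of the rim plane; z up through the foot. May be absent (None).
- bowl_c: Loose stoneware bowl (third, terracotta) lying upside down, rim below, with a solid round foot on top by which it can be gripped. Rim 116 mm across outside, wall 4 mm, narrowing upward to 98 mm at its shoulder 90 mm above the rim; the foot is 26 mm in diameter and rises from 90 to 116 mm. The hollow inside is 85 mm deep. Origin: centre of the rim plane; z up through the foot. May be absent (None).
- bowl_d: Loose stoneware bowl (largest, buff) lying upside down, rim below, with a solid round foot on top by which it can be gripped. Rim 144 mm across outside, wall 4 mm, narrowing upward to 119 mm at its shoulder 124 mm above the rim; the foot is 26 mm in diameter and rises from 124 to 150 mm. The hollow inside is 119 mm deep. Origin: centre of the rim plane; z up through the foot. May be absent (None).
- prop_a: Loose cream kiln prop, a square post 26 x 26 x 50 mm, standing on the drying plate at the start. Origin: centre of its underside; z along the 50 mm. May be absent (None).
- prop_b: Loose cream kiln prop, a square post 26 x 26 x 50 mm, standing on the drying plate at the start. Origin: centre of its underside; z along the 50 mm. May be absent (None).
- prop_c: Loose cream kiln prop, a square post 26 x 26 x 50 mm, standing on the drying plate at the start. Origin: centre of its underside; z along the 50 mm. May be absent (None).
- water_pot: Loose blue water pot with two black lugs, 100 mm across, 80 mm high; bystander. Origin: centre of its underside.
- glaze_jar: Loose jar with a blue lid, 70 mm across, 90 mm high; bystander. Origin: centre of its underside.
- figurine: Loose white china figurine, 50 mm across the foot, 100 mm high; bystander. Origin: centre of its underside.
- clay_block: Loose grey-brown clay block 110 x 90 x 70 mm; bystander. Origin: centre of its underside.
Mind the look-alikes: they are no part of the job. What is shaped like the prop_c but orange, pink or turquoise is not meant.

How it is judged:
By the outcome, as a careful person would: the job done as asked, in the order asked, and still so for the second after the job is handed in, with the robot touching nothing.
Of bowl_a, bowl_b, bowl_c, bowl_d only 3 to 4 are there at a start; the rules pass over those that are not, and their reading is None.
Of prop_a, prop_b, prop_c only 2 to 3 are there at a start; the rules pass over those that are not, and their reading is None.
At some moment in a run one of prop_a, prop_b, prop_c, bowl_d may be knocked a few centimetres aside while the robot is not near it.
Once in a run the grip may slacken for a moment while it holds something.
It also fails if it takes over 210 s, if anything falls off the work surface, if the arm or the gripper's body presses on something with over 40 N, if the wrist force passes 120 N, or if a joint passes its speed limit or range.

## Working session

There is one attempt and no reset: what is moved stays moved. The work goes in short steps, Python scripts to look and compute and a tool call to move; the robot and the scene stay as the last step left them, time stands still between calls to the robot, and variables do not carry over. Pictures are saved under pics/ and viewed, at most 14 in all, crops included, and the job is handed in when it is done.

Besides the shell and the picture viewer there is one more tool, called after ">>>" as name([rows], argument=value, ...), one row to a line, values as JSON. jog_arm: Moves the arm, as the interface text tells. Shifts and turns lie within -1 to 1; 1 stands for 2.5 cm of shift or 120 degrees of turn. Its arguments: {"type":"object","properties":{"moves":{"type":"array"},"grip":{"type":"number"},"grip_force":{"type":"number"}},"required":["moves"]}

```bash
mkdir -p pics; cat > h.py <<'E'
import numpy as np, cv2
from workcell import bot, snapshot, calibration
def cal(n):
    c=calibration(n); return np.array(c["intrinsics"]),float(c["k1"]),np.array(c["view"])
def pts(depth,c):
    K,k1,V=c; h,w=depth.shape
    u,v=np.meshgrid(np.arange(w),np.arange(h))
    x=(u-K[0,2])/K[0,0]; y=(v-K[1,2])/K[1,1]
    a,b=x.copy(),y.copy()
    for _ in range(8):
        s=1+k1*(a*a+b*b); a,b=x/s,y/s
    P=np.stack([a*depth,-b*depth,-depth,np.ones_like(depth)],-1)
    W=P@np.linalg.inv(V).T
    W=W[...,:3]; W[depth<=0]=np.nan
    return W
def see(n):
    c=cal(n); im,d=snapshot(n); return im,pts(d,c)
def save(im,f): cv2.imwrite("pics/"+f,cv2.cvtColor(im,cv2.COLOR_RGB2BGR))
E
python3 - <<'E'
from h import *
o=bot.get_obs(); print({k:np.round(v,3) for k,v in o.items()})
for n in("scene","top"):
    im,W=see(n); save(im,n+"0.png"); np.savez(n+"0.npz",im=im,W=W)
    K,k,V=cal(n); print(n,np.round(np.linalg.inv(V),2).tolist(),k)
E
```

```text
{'clock': np.float64(0.0), 'qpos': array([ 1.415,  0.502, -0.427,  1.551,  0.221,  1.138, -0.21 ]), 'joint_vel': array([0.002, 0.002, 0.   , 0.001, 0.001, 0.   , 0.   ]), 'tau': array([ 0.0000e+00, -5.6952e+01, -5.8160e+00, -2.8094e+01,  1.1000e-02,
        1.2000e-02, -0.0000e+00]), 'position': array([ 263.983, -593.211,  238.255]), 'tcp_rot': array([-3.071e+00, -6.530e-01,  1.000e-03]), 'wrist_force': array([-0.646, -0.442, -0.874]), 'torque': array([ 0.047,  0.031, -0.017]), 'grasp_force': np.float64(0.0), 'width': np.float64(85.648)}
scene [[0.21, -0.6, 0.77, 1578.44], [0.98, 0.13, -0.17, -263.39], [0.0, 0.79, 0.61, 903.83], [0.0, 0.0, 0.0, 1.0]] 0.03600380996179724
top [[0.0, 0.98, -0.19, 319.26], [-1.0, -0.0, -0.02, -43.37], [-0.02, 0.19, 0.98, 1367.76], [0.0, 0.0, 0.0, 1.0]] -0.0038894179935986977
```

View pics/top0.png

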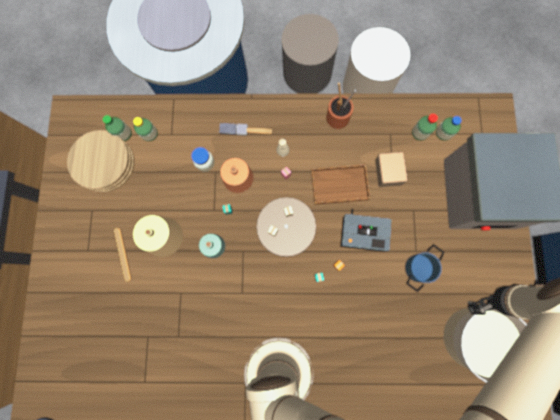

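View pics/scene0.png

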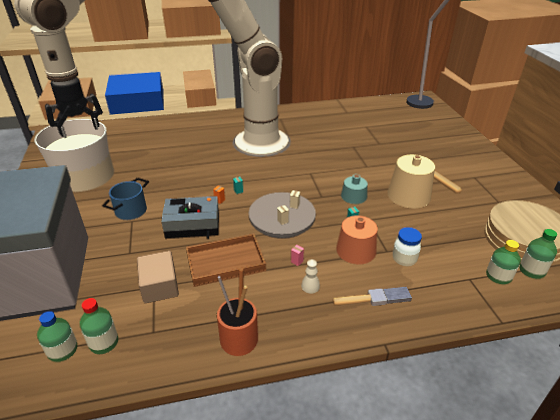

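The top view shows the plate at (286,227) with props at (289,211) and (273,231). The buff bowl is at (151,233), the grey-green at (210,245) and the terracotta at (235,172); no cream bowl is visible. The controller is at (367,232) and the tray at (340,185). The orange, pink and turquoise blocks are decoys.

```bash
python3 - <<'E'
from h import *
for n in("top","scene"):
    z=np.load(n+"0.npz"); im,W=z["im"],z["W"]
    Z=W[...,2]; hsv=cv2.cvtColor(im,cv2.COLOR_RGB2HSV)
    print(n)
    if n=="top":
        B={"plate":(286,227,40),"propA":(289,211,7),"propB":(273,231,7),"d":(151,233,22),"b":(210,245,16),"c":(235,172,18),"ctrl":(367,232,32),"tray":(340,185,34),"wheel":(367,231,8),"pot":(422,267,20),"jar":(201,158,12),"fig":(283,147,9),"clay":(392,168,18),"bin":(487,340,45)}
        for k,(u,v,r) in B.items():
            s=W[v-r:v+r+1,u-r:u+r+1].reshape(-1,3); s=s[~np.isnan(s[:,0])]
            zm=np.percentile(s[:,2],99.5)
            t=s[s[:,2]>zm-8]
            print(k,"ztop",round(zm),"top mean",np.round((t[:,:2].min(0)+t[:,:2].max(0))/2),"ext",np.round(np.ptp(t[:,:2],axis=0)),len(t), W[v,u].round())
        # tray rectangle, controller rectangle
        for k,(u,v,r),lo,hi in(("ctrl",(367,232,34),62,78),("tray",(340,185,40),22,40)):
            m=np.zeros(Z.shape,np.uint8); sub=Z[v-r:v+r,u-r:u+r]; m[v-r:v+r,u-r:u+r]=(sub>lo)&(sub<hi)
            n_,lab,st,_=cv2.connectedComponentsWithStats(m); 
            i=1+np.argmax(st[1:,4]); p=W[lab==i][:,:2].astype(np.float32)
            print(k,cv2.minAreaRect(p),len(p))
        # wood floor bias
        print("table z",np.nanmedian(Z[290:320,200:300]))
        m=((Z>25)&(Z<36)).astype(np.uint8); m[:, :250]=0; m[:,322:]=0; m[:190]=0;m[262:]=0
        p=W[m>0][:,:2].astype(np.float32); print("plate",cv2.minEnclosingCircle(p))
a=np.load("top0.npz")["im"][205:260,330:400]; b=np.load("scene0.npz")["im"][185:245,150:230]
o=np.hstack([cv2.resize(a,(400,400),interpolation=cv2.INTER_CUBIC),cv2.resize(b,(400,400),interpolation=cv2.INTER_CUBIC)])
save(o,"ctrl.png")
E
```

```text
top
plate ztop 82 top mean [515.  -5.] ext [97. 82.] 118 [497. -25.  34.]
propA ztop 87 top mean [550. -33.] ext [28. 27.] 39 [546. -36.  81.]
propB ztop 88 top mean [484.  20.] ext [28. 31.] 44 [476.  18.  87.]
d ztop 152 top mean [467. 421.] ext [24. 26.] 56 [462. 410. 153.]
b ztop 87 top mean [434. 237.] ext [24. 24.] 44 [429. 231.  85.]
c ztop 120 top mean [688. 155.] ext [26. 24.] 42 [675. 148. 120.]
ctrl ztop 84 top mean [ 471. -300.] ext [102. 154.] 136 [ 473. -300.   84.]
tray ztop 73 top mean [ 528. -279.] ext [ 19. 101.] 145 [ 656. -223.    8.]
wheel ztop 89 top mean [ 483. -304.] ext [28. 41.] 44 [ 477. -301.   83.]
pot ztop 83 top mean [ 361. -487.] ext [126. 111.] 147 [ 359. -504.    7.]
jar ztop 97 top mean [746. 278.] ext [60. 58.] 190 [734. 274.  93.]
fig ztop 101 top mean [795. -13.] ext [17. 18.] 20 [784. -14.  64.]
clay ztop 77 top mean [ 706. -403.] ext [111.  90.] 538 [ 700. -398.   78.]
bin ztop 728 top mean [ 163. -398.] ext [18. 52.] 238 [ 130. -656.  111.]
ctrl ((477.7012634277344, -302.6128845214844), (160.53466796875, 110.6229248046875), 83.55393981933594) 1389
tray ((658.5738525390625, -221.8286895751953), (131.12652587890625, 200.4332733154297), 5.109462261199951) 298
table z 0.24486388707077822
plate ((525.8870239257812, -43.88648986816406), 134.09999084472656)
scene
```

View pics/ctrl.png

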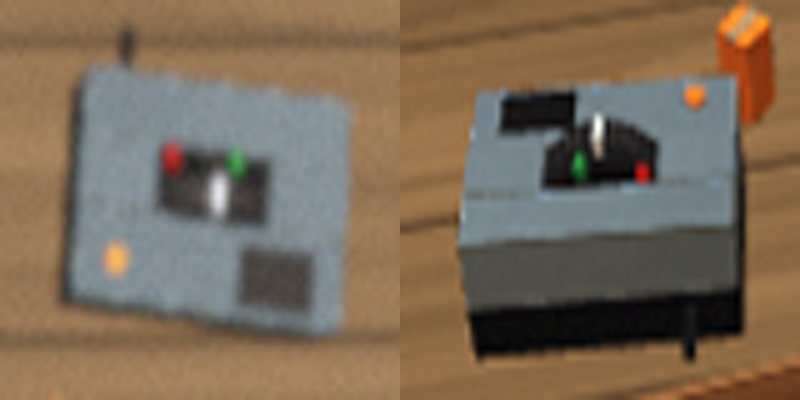

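>>> jog_arm([
  [0,0,0,0.0845],
  [0,0,0,0.0845],
  [0,0,0,0.0845],
  [0.554,-0.963,0,0],
  [0.554,-0.963,0,0],
  [0.554,-0.963,0,0],
  [0.554,-0.963,0,0],
  [0.554,-0.963,0,0],
  [0.554,-0.963,0,0],
  [0.554,-0.963,0,0],
  [0.554,-0.963,0,0],
  [0.554,-0.963,0,0],
  [0.554,-0.963,0,0],
  [0.554,-0.963,0,0],
  [0.554,-0.963,0,0],
  [0.554,-0.963,0,0],
  [0,0,0,0],
], grip=0)

```text
clock: 2.22
position: [479.7, -300.1, 239.1]
tcp_rot: [-3.136, 0.168, -0.0]
wrist_force: [0.1, -0.6, -0.1]
width: 0.2
grasp_force: 0.0
```

```bash
cat >> h.py <<'E'
from scipy.spatial.transform import Rotation as Rn
def pose():
    o=bot.get_obs(); return np.array(o["position"]),Rn.from_rotvec(o["tcp_rot"]).as_matrix(),o
def togo(target,yaw=None):
    """units to target in tool axes as they stand, after a turn to tool-x yaw (deg) if given"""
    p,R,o=pose(); y0=np.degrees(np.arctan2(R[1,0],R[0,0]))
    y=y0 if yaw is None else yaw
    c,s=np.cos(np.radians(y)),np.sin(np.radians(y))
    d=np.array(target,float)-p
    T=np.array([[c,s,0],[s,-c,0],[0,0,-1]])
    t=T@d/25
    roll=-(y-y0)/120
    print("t=%.1f"%o["clock"],"pos",p.round(1),"yaw %.1f"%y0,"units",t.round(3),"roll %.3f"%roll)
E
python3 - <<'E'
from h import *
togo([478,-303,240],-6.45)
im,W=see("wrist"); save(im,"w1.png"); np.savez("w1.npz",im=im,W=W)
print(np.linalg.inv(cal("wrist")[2]).round(2).tolist(), bot.get_obs()["width"])
E
```

```text
t=2.2 pos [ 479.7 -300.1  239.1] yaw -6.1 units [-0.055  0.122 -0.035] roll 0.003
[[-0.11, 0.95, 0.29, 553.79], [-0.99, -0.1, -0.03, -310.69], [-0.0, -0.3, 0.96, 373.38], [0.0, 0.0, 0.0, 1.0]] 0.20934988376592764
```

View pics/w1.png

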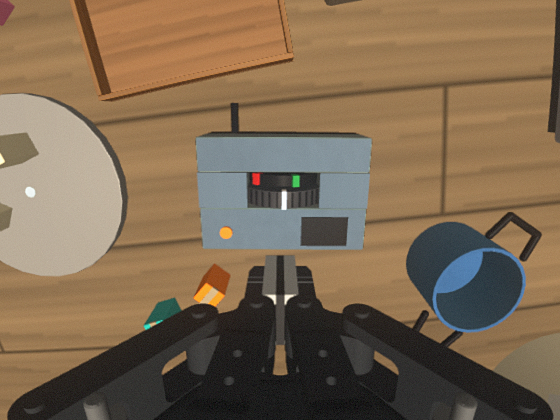

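The wrist view shows the wheel in its slot (columns 248–319, rows 190–208). The white line is near column 284, the green tab at (296,181), the red tick at (256,179), and the plate dot at (30,192).

```bash
python3 - <<'E'
from h import *
z=np.load("w1.npz"); im,W=z["im"],z["W"]; hsv=cv2.cvtColor(im,cv2.COLOR_RGB2HSV); H,S,V=[hsv[...,i].astype(int) for i in range(3)]
sub=np.zeros(H.shape,bool); sub[170:212,244:324]=1
yaw=np.radians(-6.45); A=np.array([[np.cos(yaw),np.sin(yaw)],[-np.sin(yaw),np.cos(yaw)]])
C=np.array([477.7,-302.6])
# controller panel rectangle
m=((W[...,2]>64)&(W[...,2]<76)); m[:,:190]=0;m[:,380:]=0;m[:125]=0;m[255:]=0
p=W[m][:,:2].astype(np.float32); r=cv2.minAreaRect(p); print("panel",r, np.nanmedian(W[m][:,2]))
wh=sub&(W[...,2]>74)
q=W[wh]; l=(q[:,:2]-C)@A.T
print("wheel pts",l.min(0).round(1),l.max(0).round(1),"zmax",np.percentile(q[:,2],98).round(1))
for k,mm in(("white",sub&(V>170)&(S<60)),("green",sub&(H>45)&(H<80)&(S>120)),("red",sub&((H<8)|(H>172))&(S>150))):
    q=W[mm]; l=(q[:,:2]-C)@A.T; u=np.argwhere(mm)
    print(k,mm.sum(),"px",u.mean(0).round(1)[::-1],"mean",l.mean(0).round(1),"min",l.min(0).round(1),"max",l.max(0).round(1),"z",np.nanmin(q[:,2]).round(1),np.nanmedian(q[:,2]).round(1),np.nanmax(q[:,2]).round(1))
# plate
m=((W[...,2]>26)&(W[...,2]<35)); m[:,140:]=0; m[:90]=0; m[280:]=0
d=m&(V>200)&(S<50); 
print("dot",W[185:200,24:38][(V[185:200,24:38]>205)].mean(0).round(1))
E
```

```text
panel ((474.3542175292969, -302.729248046875), (160.4730987548828, 110.51712036132812), 83.54595184326172) 69.81764110005372
wheel pts [-11.9 -27.3] [18.6 27.7] zmax 84.9
white 98 px [283.9 200.4] mean [-3.7 -0.9] min [-16.3  -3.2] max [4.9 1.6] z 69.1 84.3 86.2
green 99 px [295.4 180.4] mean [ 13.4 -11.3] min [  4.7 -15.5] max [18.6 -8.1] z 62.5 78.8 80.9
red 96 px [255.7 178.3] mean [13.5 25.2] min [ 7.6 20.3] max [18.5 28.9] z 66.8 69.7 72.5
dot [nan nan nan]
```

>>> jog_arm([
  [-0.31,0.85,0,0.003],
  [0,0,0.97,0],
  [0,0,0.97,0],
  [0,0,0.97,0],
  [0,0,0.97,0],
  [0,0,0.97,0],
  [0,0,0.85,0],
  [0,0,0.1,0],
  [0,0,0,0],
  [0,0,0,0],
])

```text
clock: 3.52
position: [468.5, -324.3, 95.4]
tcp_rot: [3.135, -0.187, 0.002]
wrist_force: [0.5, 0.3, 0.8]
width: -0.5
grasp_force: 0.0
```

```bash
python3 - <<'E'
from h import *
togo([469.7,-320.4,89.5],-6.45); print(bot.get_obs()["wrist_force"])
E
```

```text
t=3.5 pos [ 468.5 -324.3   95.4] yaw -6.8 units [ 0.028 -0.16   0.234] roll -0.003
[0.51261979 0.26600409 0.78719289]
```

>>> jog_arm([
  [0.03,-0.16,0.1,0],
  [0,0,0.1,0],
  [0,0,0.04,0],
  [0,0,0,0],
  [0,0,0,0],
])

```text
clock: 4.15
position: [469.9, -319.6, 88.6]
tcp_rot: [3.136, -0.186, 0.001]
wrist_force: [0.9, 0.3, 1.9]
width: -0.0
grasp_force: 1.1
```

>>> jog_arm([
  [0,-0.16,0,0],
  [0,-0.16,0,0],
  [0,-0.16,0,0],
  [0,-0.16,0,0],
  [0,0,0,0],
])

```text
clock: 4.78
position: [471.8, -302.6, 88.5]
tcp_rot: [-3.136, 0.184, -0.001]
wrist_force: [1.1, -0.1, 4.6]
width: -0.2
grasp_force: 2.3
```

>>> jog_arm([
  [0,-0.16,0,0],
  [0,-0.16,0,0],
  [0,-0.16,0,0],
  [0,-0.16,0,0],
  [0,-0.16,0,0],
  [0,-0.16,0,0],
  [0,0,-0.6,0],
  [0,0.96,-0.9,0],
  [0,0,-0.9,0],
  [0,0,-0.9,0],
  [0,0,-0.9,0],
  [0.3,0,-0.9,0],
  [0,0,-0.9,0],
  [0,0,0,0],
])

```text
clock: 6.52
position: [479.6, -304.7, 240.5]
tcp_rot: [3.134, -0.186, 0.004]
wrist_force: [0.5, -1.0, -0.3]
width: -0.1
grasp_force: 0.0
```

```bash
cat >> h.py <<'E'
def wheel():
    im,W=see("wrist"); hsv=cv2.cvtColor(im,cv2.COLOR_RGB2HSV); H,S,V=[hsv[...,i].astype(int) for i in range(3)]
    yaw=np.radians(-6.45); A=np.array([[np.cos(yaw),np.sin(yaw)],[-np.sin(yaw),np.cos(yaw)]])
    L=(W[...,:2]-np.array([477.7,-302.6]))@A.T
    sub=(L[...,0]>-16)&(L[...,0]<22)&(np.abs(L[...,1])<36)&(W[...,2]>60)
    for k,mm in(("white",sub&(V>150)&(S<70)),("green",sub&(H>45)&(H<80)&(S>120)),("red",sub&((H<8)|(H>172))&(S>150))):
        if mm.sum()==0: print(k,"none"); continue
        l=L[mm]; zz=np.nanmedian(W[mm][:,2]); yy=np.nanmedian(l[:,1])
        print(k,mm.sum(),"local",np.nanmedian(l,0).round(1),"z %.1f"%zz,"ang %.3f"%np.arctan2(-(yy+.6),zz-44))
    return im,W
E
python3 - <<'E'
from h import *
togo([478,-303,240],-6.45)
im,W=wheel(); save(cv2.resize(im[150:270,170:400],None,fx=3,fy=3),"w2.png")
z=W[...,2]
np.savez("w2.npz",im=im,W=W)
E
```

```text
t=6.5 pos [ 479.6 -304.7  240.5] yaw -6.8 units [-0.07 -0.06  0.02] roll -0.003
white 474 local [12.6  0.9] z 70.4 ang -0.058
green 101 local [ 13.4 -10.8] z 78.7 ang 0.284
red 97 local [13.6 24.4] z 70.0 ang -0.765
```

View pics/w2.png

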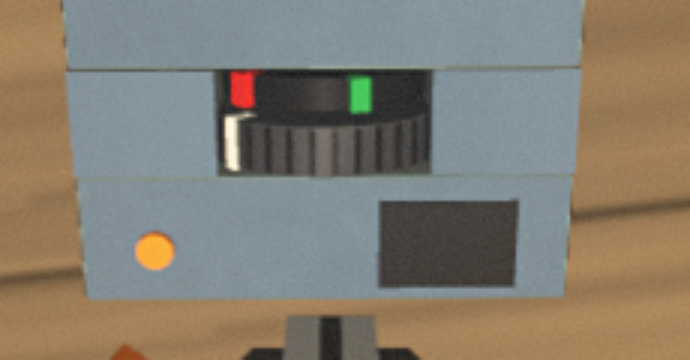

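The white line now stands at the red end (crop column 234, red tick at 242), with the green tab at crop column 360.

```bash
python3 - <<'E'
from h import *
z=np.load("w2.npz"); im,W=z["im"],z["W"]
yaw=np.radians(-6.45); A=np.array([[np.cos(yaw),np.sin(yaw)],[-np.sin(yaw),np.cos(yaw)]])
for v,u in((190,248),(195,248),(200,248),(203,247)):
    l=(W[v,u,:2]-[477.7,-302.6])@A.T; print(im[v,u],l.round(1),W[v,u,2].round(1), "ang %.3f"%np.arctan2(-(l[1]+.6),W[v,u,2]-44))
z=np.load("w1.npz"); im,W=z["im"],z["W"]
print("dot",np.nanmean(W[188:196,26:34].reshape(-1,3),0))
togo([520,-30,300],-6.45)
E
```

```text
[210 199 174] [ 3.8 27.3] 72.4 ang -0.777
[228 212 183] [-1.3 27.6] 71.3 ang -0.800
[247 239 210] [-5.8 27.6] 72.8 ang -0.775
[255 247 226] [-8.4 28.5] 74.0 ang -0.771
dot [499.47957209 -24.28610315  30.49125664]
t=6.6 pos [ 478.8 -304.4  239.1] yaw -6.8 units [  0.406 -11.092  -2.434] roll -0.003
```

>>> jog_arm([
  [0,-0.94,-0.2,0],
  [0,-0.94,-0.2,0],
  [0,-0.94,-0.2,0],
  [0,-0.94,-0.2,0],
  [0,-0.94,-0.2,0],
  [0,-0.94,-0.2,0],
  [0,-0.94,-0.2,0],
  [0,-0.94,-0.2,0],
  [0,-0.94,-0.2,0],
  [0,-0.94,-0.2,0],
  [0,-0.94,-0.2,0],
  [0,-0.94,-0.2,0],
  [0,0,0,0],
], grip=0.7)

```text
clock: 8.2
position: [512.0, -20.6, 299.0]
tcp_rot: [-3.136, 0.177, -0.002]
wrist_force: [0.6, 0.2, -0.4]
width: 60.2
grasp_force: 0.0
```

```bash
cat >> h.py <<'E'
def props(W,c=(499.5,-24.5),lo=68,hi=90,R=115):
    m=((W[...,2]>lo)&(W[...,2]<hi)&(np.hypot(W[...,0]-c[0],W[...,1]-c[1])<R)).astype(np.uint8)
    n,lab,st,ce=cv2.connectedComponentsWithStats(m)
    for i in range(1,n):
        if st[i,4]<80: continue
        q=W[lab==i]; zt=np.nanpercentile(q[:,2],90); q=q[q[:,2]>zt-4]
        print("comp px",ce[i].round(),"top z %.1f"%zt,[np.round(a,1) for a in cv2.minAreaRect(q[:,:2].astype(np.float32))])
E
python3 - <<'E'
from h import *
togo([500,-24,300],-6.45)
im,W=see("wrist"); save(im,"w3.png"); np.savez("w3.npz",im=im,W=W)
props(W)
hsv=cv2.cvtColor(im,cv2.COLOR_RGB2HSV)
m=(W[...,2]>22)&(W[...,2]<36)&(np.hypot(W[...,0]-499.5,W[...,1]+24.5)<130)
q=W[m]; print("plate",cv2.minEnclosingCircle(q[:,:2].astype(np.float32)))
d=m&(hsv[...,2]>225)&(hsv[...,1]<30); print("dot",d.sum(),W[d].mean(0).round(1))
E
```

```text
t=8.2 pos [512.  -20.6 299. ] yaw -6.5 units [-0.463  0.19  -0.04 ] roll -0.000
comp px [287. 145.] top z 80.8 [array([547.2, -32.3]), array([26.5, 26. ]), np.float64(16.2)]
comp px [246. 211.] top z 80.8 [array([478.8,  21.2]), array([26. , 27.2]), np.float64(60.7)]
plate ((499.3001708984375, -24.90960693359375), 105.06806182861328)
dot 56 [499.5 -24.7  30.4]
```

View pics/w3.png

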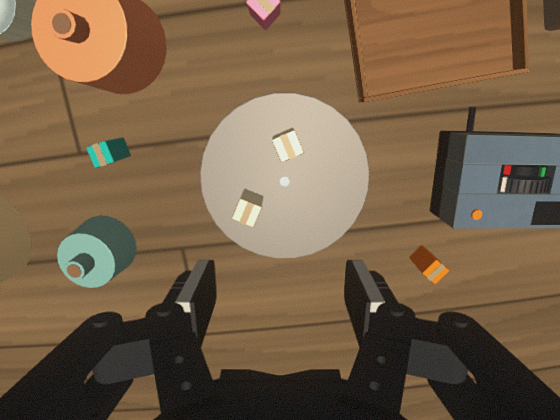

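>>> jog_arm([
  [0,0,0.5,-0.063],
  [0,0,0.5,-0.063],
  [0,0,0.5,-0.063],
  [0.61,0.42,0.9,0],
  [0.61,0.42,0.9,0],
  [0,0,0.95,0],
  [0,0,0.95,0],
  [0,0,0.95,0],
  [0,0,0.95,0],
  [0,0,0.95,0],
  [0,0,0.95,0],
  [0,0,0.95,0],
  [0,0,0,0],
], grip=0.7)

```text
clock: 9.88
position: [545.0, -37.0, 47.7]
tcp_rot: [-3.111, -0.433, 0.007]
wrist_force: [-0.0, 0.4, -0.6]
width: 59.9
grasp_force: 0.0
```

>>> jog_arm([
  [0,0,0,0],
  [0,0,0,0],
  [0,0,0,0],
  [0,0,0,0],
], grip=0, grip_force=60)

```text
clock: 10.38
position: [548.2, -36.2, 50.8]
tcp_rot: [3.111, 0.434, 0.003]
wrist_force: [-0.2, 0.9, 5.9]
width: 25.4
grasp_force: 59.3
```

```bash
python3 - <<'E'
from h import *
togo([547.2,-32.3,49],16.2)
togo([656,-170,100],5.1)
E
```

```text
t=10.4 pos [548.2 -36.2  50.8] yaw 15.9 units [ 0.006 -0.162  0.071] roll -0.003
t=10.4 pos [548.2 -36.2  50.8] yaw 15.9 units [ 3.819  5.713 -1.969] roll 0.090
```

>>> jog_arm([
  [0,0,-0.8,0],
  [0,0,-0.8,0],
  [0,0,-0.8,0],
  [0,0,-0.8,0.045],
  [0,0,0,0.045],
  [0.364,0.96,0,0],
  [0.364,0.96,0,0],
  [0.364,0.96,0,0],
  [0.364,0.96,0,0],
  [0.364,0.96,0,0],
  [0.364,0.96,0,0],
  [0.364,0.96,0,0],
  [0.364,0.96,0,0],
  [0.364,0.96,0,0],
  [0.364,0.96,0,0],
  [0,0,0,0],
  [0,0,0.8,0],
  [0,0,0.8,0],
  [0,0,0,0],
])

```text
clock: 12.75
position: [656.6, -265.3, 86.0]
tcp_rot: [-3.136, -0.142, 0.009]
wrist_force: [-0.1, 0.8, -1.8]
width: 25.1
grasp_force: 58.9
```

```bash
python3 - <<'E'
from h import *
togo([660,-266.8,25.5],5.1); o=bot.get_obs();print(o["width"],o["grasp_force"])
im,W=see("wrist"); save(im,"w4.png")
E
```

```text
t=12.8 pos [ 656.6 -265.3   86. ] yaw 5.2 units [0.129 0.073 2.42 ] roll 0.001
25.13766482339172 58.92787456512451
```

View pics/w4.png

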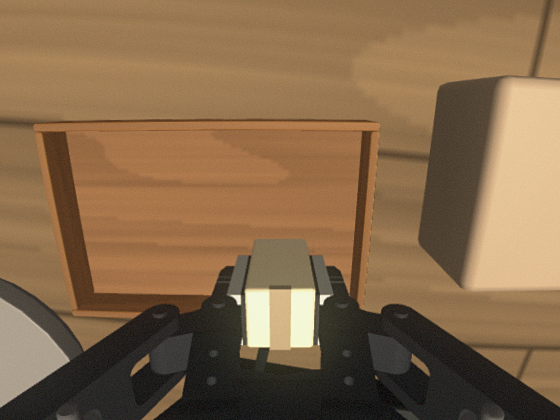

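The prop is held between the pads (about (280,300)), over the tray, whose outline spans columns 38–378.

>>> jog_arm([
  [0.13,0.07,0.8,0],
  [0,0,0.8,0],
  [0,0,0.6,0],
  [0,0,0.17,0],
  [0,0,0,0],
])

```text
clock: 13.42
position: [662.4, -268.4, 29.9]
tcp_rot: [-3.138, -0.14, 0.001]
wrist_force: [1.2, 0.1, -0.6]
width: 25.6
grasp_force: 58.9
```

>>> jog_arm([
  [0,0,0,0],
  [0,0,0,0],
  [0,0,-0.4,0],
  [0,0,-0.8,0],
  [0,0,-0.8,0],
  [0,0,-0.8,0],
  [0,0,-0.8,0],
  [0,0,0,0],
], grip=0.5)

```text
clock: 14.42
position: [664.2, -269.0, 123.3]
tcp_rot: [3.137, 0.139, 0.007]
wrist_force: [-0.1, -0.2, -0.2]
width: 42.7
grasp_force: 0.0
```

```bash
python3 - <<'E'
from h import *
togo([478.8,21.2,130],-29.3)
im,W=see("top"); props(W,lo=62); props(W,(656,-222),40,70,120)
E
```

```text
t=14.4 pos [ 664.2 -269.   123.3] yaw 5.1 units [-12.147  -6.496  -0.267] roll 0.287
```

>>> jog_arm([
  [-0.489,-0.94,-0.3,0],
  [-0.489,-0.94,-0.3,0],
  [-0.489,-0.94,-0.3,0],
  [-0.489,-0.94,-0.3,0],
  [-0.489,-0.94,-0.3,0],
  [-0.489,-0.94,-0.3,0],
  [-0.489,-0.94,-0.3,0],
  [-0.489,-0.94,-0.3,0],
  [-0.489,-0.94,0,0],
  [-0.489,-0.94,0,0],
  [-0.489,-0.94,0,0],
  [-0.489,-0.94,0,0],
  [-0.489,-0.94,0,0],
  [0,0,0,0.072],
  [0,0,0,0.072],
  [0,0,0,0.072],
  [0,0,0,0.072],
  [0,0,0,0],
], grip=0.7)

```text
clock: 16.73
position: [476.5, 21.9, 180.0]
tcp_rot: [3.039, -0.796, -0.001]
wrist_force: [0.4, -0.4, 0.1]
width: 59.8
grasp_force: 0.0
```

```bash
sed -i 's/st\[i,4\]<80/st[i,4]<15/' h.py; python3 - <<'E'
from h import *
im,W=see("wrist"); props(W)
im,W=see("top"); print("tray");props(W,(656,-222),40,70,120)
togo([478.8,21.2,49],-29.3)
E
```

```text
comp px [279. 208.] top z 80.7 [array([478.9,  20.9]), array([25.4, 27.1]), np.float64(59.8)]
tray
comp px [354. 180.] top z 58.3 [array([ 666. , -268.9]), array([24.8, 21.9]), np.float64(88.9)]
t=16.8 pos [476.7  21.9 180.1] yaw -29.3 units [ 0.085 -0.016  5.243] roll 0.000
```

>>> jog_arm([
  [0.08,0,0.9,0],
  [0,0,0.9,0],
  [0,0,0.9,0],
  [0,0,0.9,0],
  [0,0,0.9,0],
  [0,0,0.74,0],
  [0,0,0,0],
  [0,0,0,0],
])

```text
clock: 17.82
position: [479.2, 20.9, 49.8]
tcp_rot: [-3.038, 0.797, -0.001]
wrist_force: [-0.4, 0.1, 0.3]
width: 59.8
grasp_force: 0.0
```

>>> jog_arm([
  [0,0,0,0],
  [0,0,0,0],
  [0,0,0,0],
  [0,0,0,0],
  [0,0,-0.8,0],
  [0,0,-0.8,0],
  [0,0,-0.8,0],
  [0,0,-0.8,0],
  [0,0,0,-0.072],
  [0,0,0,-0.072],
  [0,0,0,-0.072],
  [0,0,0,-0.072],
  [0,0,0,0],
], grip=0)

```text
clock: 19.45
position: [478.6, 20.5, 129.3]
tcp_rot: [-3.138, -0.137, 0.0]
wrist_force: [0.0, -0.2, 0.1]
width: 25.5
grasp_force: 58.8
```

```bash
python3 - <<'E'
from h import *
togo([654,-182,130],5.1)
E
```

```text
t=19.4 pos [478.6  20.5 129.3] yaw 5.0 units [ 6.267  8.692 -0.03 ] roll -0.001
```

>>> jog_arm([
  [0.627,0.869,0,0],
  [0.627,0.869,0,0],
  [0.627,0.869,0,0],
  [0.627,0.869,0,0],
  [0.627,0.869,0,0],
  [0.627,0.869,0,0],
  [0.627,0.869,0,0],
  [0.627,0.869,0,0],
  [0.627,0.869,0,0],
  [0.627,0.869,0,0],
  [0,0,0,0],
  [0,0,0.9,0],
  [0,0,0.9,0],
  [0,0,0.9,0],
  [0,0,0.9,0],
  [0,0,0.4,0],
  [0,0,0.1,0],
  [0,0,0,0],
])

```text
clock: 21.7
position: [654.8, -181.8, 27.3]
tcp_rot: [3.138, 0.14, 0.002]
wrist_force: [-0.6, -0.4, -0.6]
width: 25.5
grasp_force: 58.9
```

>>> jog_arm([
  [0,0,0.05,0],
  [0,0,0,0],
])

```text
clock: 21.95
position: [654.7, -182.0, 26.3]
tcp_rot: [3.138, 0.139, 0.002]
wrist_force: [0.5, -0.6, -0.3]
width: 25.4
grasp_force: 58.9
```

>>> jog_arm([
  [0,0,0,0],
  [0,0,0,0],
  [0,0,-0.4,0],
  [0,0,-0.9,0],
  [0,0,-0.9,0],
  [0,0,-0.9,0],
  [0,0,-0.9,0],
  [0,0,-0.9,0],
  [-0.2,-0.9,-0.9,0],
  [-0.3,-0.9,-0.5,0],
], grip=0.55)

```text
clock: 23.2
position: [638.2, -137.4, 185.1]
tcp_rot: [3.138, 0.139, 0.003]
wrist_force: [0.5, 1.5, 1.0]
width: 47.1
grasp_force: 0.0
```

```bash
python3 - <<'E'
from h import *
im,W=see("top"); print("tray");props(W,(656,-222),40,70,120); print("plate"); props(W,lo=45)
togo([470,237,230])
E
```

```text
tray
plate
t=23.2 pos [ 637.6 -132.4  186.4] yaw 5.3 units [ -5.3   -15.337  -1.746] roll -0.000
```

>>> jog_arm([
  [-0.331,-0.958,-0.11,0],
  [-0.331,-0.958,-0.11,0],
  [-0.331,-0.958,-0.11,0],
  [-0.331,-0.958,-0.11,0],
  [-0.331,-0.958,-0.11,0],
  [-0.331,-0.958,-0.11,0],
  [-0.331,-0.958,-0.11,0],
  [-0.331,-0.958,-0.11,0],
  [-0.331,-0.958,-0.11,0],
  [-0.331,-0.958,-0.11,0],
  [-0.331,-0.958,-0.11,0],
  [-0.331,-0.958,-0.11,0],
  [-0.331,-0.958,-0.11,0],
  [-0.331,-0.958,-0.11,0],
  [-0.331,-0.958,-0.11,0],
  [-0.331,-0.958,-0.11,0],
  [0,0,0,0],
])

```text
clock: 25.38
position: [470.3, 234.6, 227.6]
tcp_rot: [-3.137, -0.147, -0.001]
wrist_force: [-0.4, -0.5, -0.4]
width: 47.3
grasp_force: 0.0
```

```bash
cat >> h.py <<'E'
def foot(W,ztop,c,R=90):
    m=((W[...,2]>ztop-5)&(W[...,2]<ztop+6)&(np.hypot(W[...,0]-c[0],W[...,1]-c[1])<R)).astype(np.uint8)
    n,lab,st,ce=cv2.connectedComponentsWithStats(m)
    for i in range(1,n):
        if st[i,4]<15: continue
        q=W[lab==i]; print("foot",ztop,st[i,4],"z %.1f"%np.nanmedian(q[:,2]),"circ",cv2.minEnclosingCircle(q[:,:2].astype(np.float32)),q[:,:2].mean(0).round(1))
E
python3 - <<'E'
from h import *
im,W=see("wrist"); foot(W,82,(434,237))
im2,W2=see("top"); print("tray");props(W2,(656,-222),40,70,120);foot(W2,82,(434,237)); foot(W2,116,(688,155)); foot(W2,150,(467,421)); print("plate"); props(W2,lo=45)
togo([434,237,66])
E
```

```text
foot 82 613 z 82.3 circ ((430.9939880371094, 238.66778564453125), 12.92693042755127) [431.9 238.8]
tray
comp px [354. 179.] top z 59.8 [array([ 665. , -268.8]), array([24.4, 23.2]), np.float64(89.2)]
comp px [330. 182.] top z 60.1 [array([ 655.4, -182. ]), array([24.3, 26.5]), np.float64(11.2)]
foot 116 43 z 117.2 circ ((687.8612060546875, 154.29507446289062), 13.332042694091797) [687.  154.9]
foot 150 30 z 151.1 circ ((466.48492431640625, 423.0423278808594), 12.099872589111328) [464.8 423.9]
plate
t=25.5 pos [471.8 231.6 227. ] yaw 5.1 units [-1.485 -0.351  6.441] roll -0.000
```

>>> jog_arm([
  [-0.78,-0.19,0.2,0],
  [-0.78,-0.19,0.2,0],
  [0,0,0.9,0],
  [0,0,0.9,0],
  [0,0,0.9,0],
  [0,0,0.9,0],
  [0,0,0.9,0],
  [0,0,0.9,0],
  [0,0,0.45,0],
  [0,0,0,0],
  [0,0,0,0],
])

```text
clock: 26.85
position: [432.8, 237.9, 71.5]
tcp_rot: [-3.138, -0.139, -0.002]
wrist_force: [0.4, 0.3, 0.4]
width: 47.0
grasp_force: 0.0
```

```bash
python3 - <<'E'
from h import *
togo([431.5,238.7,67])
im,W=see("wrist"); save(im,"w5.png")
E
```

```text
t=26.9 pos [432.8 237.9  71.5] yaw 5.1 units [-0.051 -0.036  0.179] roll -0.000
```

View pics/w5.png

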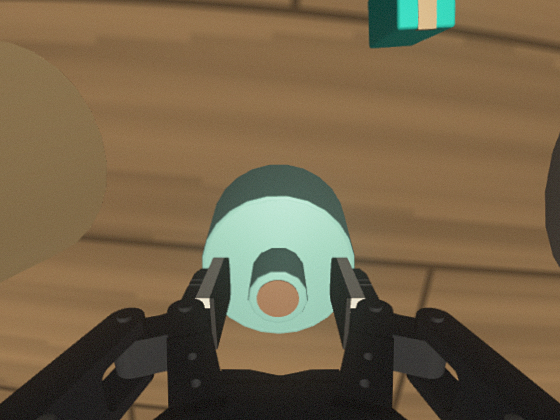

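The foot at (278,297) lies centred between the pads.

>>> jog_arm([
  [0,0,0.1,0],
  [0,0,0.06,0],
  [0,0,0,0],
])

```text
clock: 27.28
position: [432.1, 237.7, 66.8]
tcp_rot: [3.138, 0.14, -0.0]
wrist_force: [0.8, 0.0, 0.1]
width: 46.8
grasp_force: 0.0
```

>>> jog_arm([
  [0,0,0,0],
  [0,0,0,0],
  [0,0,0,0],
  [0,0,0,0],
], grip=0, grip_force=90)

```text
clock: 27.78
position: [432.3, 238.1, 67.0]
tcp_rot: [-3.138, -0.14, -0.001]
wrist_force: [-0.6, 0.4, 2.8]
width: 23.6
grasp_force: 88.1
```

```bash
python3 - <<'E'
from h import *
togo([499.5,-24.7,130])
E
```

```text
t=27.8 pos [432.3 238.1  67. ] yaw 5.1 units [ 1.743 10.708 -2.519] roll -0.000
```

>>> jog_arm([
  [0,0,-0.5,0],
  [0,0,-0.9,0],
  [0,0,-0.9,0],
  [0,0,-0.9,0],
  [0,0,-0.8,0],
  [0.159,0.974,0,0],
  [0.159,0.974,0,0],
  [0.159,0.974,0,0],
  [0.159,0.974,0,0],
  [0.159,0.974,0,0],
  [0.159,0.974,0,0],
  [0.159,0.974,0,0],
  [0.159,0.974,0,0],
  [0.159,0.974,0,0],
  [0.159,0.974,0,0],
  [0.159,0.974,0,0],
  [0,0,0,0],
  [0,0,0.9,0],
  [0,0,0.9,0],
  [0,0,0.4,0],
])

```text
clock: 30.28
position: [498.4, -24.1, 111.0]
tcp_rot: [-3.138, -0.142, 0.003]
wrist_force: [0.2, -0.0, -1.2]
width: 23.2
grasp_force: 88.6
```

>>> jog_arm([
  [0,0,0,0],
  [0,0,0,0],
])

```text
clock: 30.52
position: [500.1, -24.7, 112.6]
tcp_rot: [3.138, 0.14, 0.002]
wrist_force: [0.4, -1.3, -1.7]
width: 23.1
grasp_force: 88.6
```

```bash
python3 - <<'E'
from h import *
togo([499.7,-25,97]); o=bot.get_obs(); print(o["width"],o["grasp_force"],o["wrist_force"])
im,W=see("wrist"); foot(W,82+42,(499,-25),60)
E
```

```text
t=30.5 pos [500.1 -24.7 112.6] yaw 5.1 units [-0.018  0.01   0.623] roll -0.000
23.08572272272718 88.55019807815552 [ 0.43077259 -1.27290735 -1.68338103]
foot 124 3853 z 127.6 circ ((506.59381103515625, -24.51894760131836), 25.321836471557617) [502.8 -24.7]
```

>>> jog_arm([
  [0,0,0.4,0],
  [0,0,0.15,0],
  [0,0,0.06,0],
  [0,0,0,0],
  [0,0,0,0],
])

```text
clock: 31.2
position: [499.3, -25.1, 97.0]
tcp_rot: [3.138, 0.14, -0.001]
wrist_force: [-3.8, -0.5, 6.5]
width: 23.3
grasp_force: 89.8
```

>>> jog_arm([
  [0,0,0,0],
  [0,0,0,0],
  [0,0,-0.4,0],
  [0,0,-0.9,0],
  [0,0,-0.9,0],
  [0,0,-0.9,0],
  [0,0,-0.9,0],
  [0,0,0,0],
], grip=0.55)

```text
clock: 32.2
position: [501.1, -25.1, 198.7]
tcp_rot: [3.137, 0.14, 0.007]
wrist_force: [-0.1, 0.7, -0.6]
width: 47.2
grasp_force: 0.0
```

```bash
python3 - <<'E'
from h import *
im,W=see("wrist"); foot(W,112,(499,-25),40)
m=(W[...,2]>35)&(W[...,2]<90)&(np.hypot(W[...,0]-499.5,W[...,1]+24.7)<70); print(cv2.minEnclosingCircle(W[m][:,:2].astype(np.float32)))
togo([687,154.6,230])
E
```

```text
foot 112 1014 z 112.3 circ ((498.0733642578125, -24.975719451904297), 13.082295417785645) [499.  -24.7]
((501.6719055175781, -24.324588775634766), 42.373077392578125)
t=32.2 pos [500.2 -25.2 197.5] yaw 5.1 units [ 8.082 -6.502 -1.301] roll -0.000
```

>>> jog_arm([
  [0.898,-0.722,-0.145,0],
  [0.898,-0.722,-0.145,0],
  [0.898,-0.722,-0.145,0],
  [0.898,-0.722,-0.145,0],
  [0.898,-0.722,-0.145,0],
  [0.898,-0.722,-0.145,0],
  [0.898,-0.722,-0.145,0],
  [0.898,-0.722,-0.145,0],
  [0.898,-0.722,-0.145,0],
  [0,0,0,0],
  [0,0,0,0],
])

```text
clock: 33.62
position: [685.4, 154.1, 227.7]
tcp_rot: [3.138, 0.14, -0.004]
wrist_force: [0.3, -0.4, -0.7]
width: 46.9
grasp_force: 0.0
```

```bash
python3 - <<'E'
from h import *
im,W=see("wrist"); foot(W,116,(687,154),60)
togo([686.5,154.6,101])
E
```

```text
foot 116 846 z 116.3 circ ((684.3683471679688, 155.98854064941406), 12.960509300231934) [685.2 156.1]
t=33.7 pos [685.5 153.5 228.1] yaw 5.1 units [ 0.042 -0.039  5.083] roll -0.000
```

>>> jog_arm([
  [0,-0.09,0.9,0],
  [0,0,0.9,0],
  [0,0,0.9,0],
  [0,0,0.9,0],
  [0,0,0.9,0],
  [0,0,0.4,0],
  [0,0,0.12,0],
  [0,0,0,0],
  [0,0,0,0],
])

```text
clock: 34.8
position: [686.9, 157.2, 104.8]
tcp_rot: [-3.138, -0.14, -0.003]
wrist_force: [0.8, 0.0, 0.1]
width: 46.9
grasp_force: 0.0
```

>>> jog_arm([
  [0,0,0,0],
  [0,0,0,0],
  [0,0,0,0],
  [0,0,0,0],
], grip=0, grip_force=100)

```text
clock: 35.3
position: [686.7, 156.5, 104.8]
tcp_rot: [3.138, 0.139, 0.002]
wrist_force: [-1.7, -1.3, 5.9]
width: 22.6
grasp_force: 97.9
```

```bash
python3 - <<'E'
from h import *
togo([499.5,-24.7,131])
E
```

```text
t=35.3 pos [686.7 156.5 104.8] yaw 5.1 units [-8.102  6.557 -1.05 ] roll -0.000
```

>>> jog_arm([
  [0,0,0,0],
  [0,0,0,0],
  [0,0,0.16,0],
  [0,0,0,0],
], grip=0.45)

```text
clock: 35.8
position: [685.7, 156.8, 98.9]
tcp_rot: [3.138, 0.14, -0.002]
wrist_force: [0.1, -0.2, 0.5]
width: 38.6
grasp_force: 0.0
```

>>> jog_arm([
  [0,0,0,0],
  [0,0,0,0],
  [0,0,0,0],
  [0,0,0,0],
], grip=0)

```text
clock: 36.3
position: [686.1, 156.6, 99.7]
tcp_rot: [3.138, 0.139, -0.0]
wrist_force: [-0.7, -1.2, 0.8]
width: 23.0
grasp_force: 98.0
```

>>> jog_arm([
  [0,0,-0.5,0],
  [0,0,-0.9,0],
  [0,0,-0.9,0],
  [0,0,-0.9,0],
  [0,0,-0.9,0],
  [0,0,-0.9,0],
  [0,0,-0.9,0],
  [-0.899,0.73,0,0],
  [-0.899,0.73,0,0],
  [-0.899,0.73,0,0],
  [-0.899,0.73,0,0],
  [-0.899,0.73,0,0],
  [-0.899,0.73,0,0],
  [-0.899,0.73,0,0],
  [-0.899,0.73,0,0],
  [-0.899,0.73,0,0],
  [0,0,0,0],
  [0,0,0,0],
  [0,0,0,0],
])

```text
clock: 38.67
position: [500.0, -23.7, 247.7]
tcp_rot: [-3.138, -0.142, -0.002]
wrist_force: [0.0, 0.3, -3.9]
width: 23.4
grasp_force: 98.6
```

```bash
python3 - <<'E'
from h import *
togo([499.3,-24.9,130]); o=bot.get_obs(); print(o["width"],o["grasp_force"],o["wrist_force"])
im,W=see("scene"); save(im[100:340,150:470],"s1.png")
im,W=see("wrist"); p,_,_=pose(); foot(W,p[2]+16.3,(499,-25),40)
E
```

```text
t=38.7 pos [500.  -23.7 247.7] yaw 5.2 units [-0.033  0.047  4.708] roll -0.000
23.3836436866563 98.60525608062744 [ 0.03311371  0.27654094 -3.90001385]
foot 263.64058423684423 3845 z 264.3 circ ((506.6922912597656, -23.474769592285156), 25.295352935791016) [502.1 -23.9]
```

View pics/s1.png

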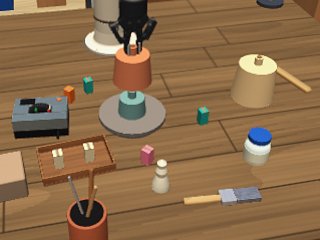

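The terracotta bowl hangs level above bowl b at (132,70) in the crop; both props stand in the tray.

>>> jog_arm([
  [-0.02,0.04,0.7,0],
  [0,0,0.7,0],
  [0,0,0.7,0],
  [0,0,0.7,0],
  [0,0,0.7,0],
  [0,0,0.7,0],
  [0,0,0.3,0],
  [0,0,0,0],
  [0,0,0,0],
])

```text
clock: 39.9
position: [499.5, -25.6, 135.2]
tcp_rot: [3.138, 0.14, 0.002]
wrist_force: [-0.3, 0.7, -3.4]
width: 23.3
grasp_force: 98.6
```

>>> jog_arm([
  [0,0,0.1,0],
  [0,0,0.08,0],
  [0,0,0.04,0],
  [0,0,0,0],
  [0,0,0,0],
])

```text
clock: 40.52
position: [499.1, -25.9, 129.6]
tcp_rot: [3.138, 0.139, 0.001]
wrist_force: [-1.3, -1.0, 3.2]
width: 23.5
grasp_force: 99.5
```

>>> jog_arm([
  [0,0,0,0],
  [0,0,0,0],
  [0,0,-0.4,0],
  [0,0,-0.9,0],
  [0,0,-0.9,0],
  [0,0,-0.9,0],
  [0,0,-0.9,0],
  [0,0,0,0],
], grip=0.55)

```text
clock: 41.52
position: [500.4, -25.6, 231.4]
tcp_rot: [3.137, 0.14, 0.007]
wrist_force: [0.3, -0.2, -0.4]
width: 47.0
grasp_force: 0.0
```

```bash
python3 - <<'E'
from h import *
im,W=see("wrist"); foot(W,146,(499,-25),40)
im,W=see("top"); foot(W,150,(466,423),150)
togo([466,423,255])
E
```

```text
foot 146 1028 z 146.3 circ ((497.5679626464844, -26.590856552124023), 12.988306999206543) [498.5 -26.6]
foot 150 52 z 150.6 circ ((461.8937683105469, 396.75811767578125), 13.164673805236816) [461.8 396.4]
t=41.6 pos [498.8 -25.8 229.3] yaw 5.1 units [  0.288 -17.997  -1.029] roll -0.000
```

>>> jog_arm([
  [0,-0.944,-0.06,0],
  [0,-0.944,-0.06,0],
  [0,-0.944,-0.06,0],
  [0,-0.944,-0.06,0],
  [0,-0.944,-0.06,0],
  [0,-0.944,-0.06,0],
  [0,-0.944,-0.06,0],
  [0,-0.944,-0.06,0],
  [0,-0.944,-0.06,0],
  [0,-0.944,-0.06,0],
  [0,-0.944,-0.06,0],
  [0,-0.944,-0.06,0],
  [0,-0.944,-0.06,0],
  [0,-0.944,-0.06,0],
  [0,-0.944,-0.06,0],
  [0,-0.944,-0.06,0],
  [0,-0.944,-0.06,0],
  [0,-0.944,-0.06,0],
  [0,0,0,0],
  [0,0,0,0],
])

```text
clock: 44.12
position: [461.0, 396.3, 255.1]
tcp_rot: [3.137, 0.139, -0.002]
wrist_force: [-0.4, -1.0, 0.5]
width: 47.0
grasp_force: 0.0
```

```bash
python3 - <<'E'
from h import *
im,W=see("wrist"); foot(W,150,(461,397),60)
togo([460,397,133])
E
```

```text
foot 150 882 z 150.3 circ ((458.2495422363281, 397.88714599609375), 12.990585327148438) [459.2 397.8]
t=44.2 pos [461.3 396.  255.3] yaw 5.0 units [-0.05  -0.044  4.893] roll -0.000
```

>>> jog_arm([
  [-0.08,-0.07,0.9,0],
  [0,0,0.9,0],
  [0,0,0.9,0],
  [0,0,0.9,0],
  [0,0,0.9,0],
  [0,0,0.3,0],
  [0,0,0,0],
  [0,0,0,0],
])

```text
clock: 45.18
position: [459.6, 399.3, 137.2]
tcp_rot: [-3.138, -0.139, -0.002]
wrist_force: [-0.0, 0.0, -0.2]
width: 47.4
grasp_force: 0.0
```

>>> jog_arm([
  [0,0.04,0.1,0],
  [0,0,0.06,0],
  [0,0,0,0],
])

```text
clock: 45.55
position: [459.1, 397.9, 132.2]
tcp_rot: [3.138, 0.14, 0.0]
wrist_force: [-0.1, 0.4, 0.6]
width: 47.1
grasp_force: 0.0
```

>>> jog_arm([
  [0,0,0,0],
  [0,0,0,0],
  [0,0,0,0],
  [0,0,0,0],
], grip=0, grip_force=110)

```text
clock: 46.05
position: [459.2, 398.0, 132.8]
tcp_rot: [3.138, 0.14, 0.001]
wrist_force: [-1.8, -1.9, 5.9]
width: 23.2
grasp_force: 108.0
```

```bash
python3 - <<'E'
from h import *
togo([499.3,-26.0,315])
E
```

```text
t=46.0 pos [459.2 398.  132.8] yaw 5.1 units [ 0.092 17.037 -7.289] roll -0.000
```

>>> jog_arm([
  [0,0,-0.5,0],
  [0,0,-0.85,0],
  [0,0,-0.85,0],
  [0,0,-0.85,0],
  [0,0,-0.85,0],
  [0,0,-0.85,0],
  [0,0,-0.85,0],
  [0,0,-0.85,0],
  [0,0,-0.85,0],
  [0,0,0,0],
])

```text
clock: 47.3
position: [459.7, 399.2, 317.8]
tcp_rot: [-3.135, -0.14, -0.007]
wrist_force: [0.3, -0.0, -5.6]
width: 23.2
grasp_force: 108.3
```

>>> jog_arm([
  [0.005,0.946,0,0],
  [0.005,0.946,0,0],
  [0.005,0.946,0,0],
  [0.005,0.946,0,0],
  [0.005,0.946,0,0],
  [0.005,0.946,0,0],
  [0.005,0.946,0,0],
  [0.005,0.946,0,0],
  [0.005,0.946,0,0],
  [0.005,0.946,0,0],
  [0.005,0.946,0,0],
  [0.005,0.946,0,0],
  [0.005,0.946,0,0],
  [0.005,0.946,0,0],
  [0.005,0.946,0,0],
  [0.005,0.946,0,0],
  [0.005,0.946,0,0],
  [0.005,0.946,0,0],
  [0,0,0,0],
  [0,0,0,0],
])

```text
clock: 49.8
position: [498.7, -25.0, 314.3]
tcp_rot: [-3.138, -0.141, 0.001]
wrist_force: [0.0, 0.6, -5.2]
width: 22.9
grasp_force: 108.6
```

```bash
python3 - <<'E'
from h import *
togo([499.0,-26.0,163]); o=bot.get_obs(); print(o["width"],o["grasp_force"],o["wrist_force"],o["torque"])
im,W=see("scene"); save(im[60:300,150:470],"s2.png")
E
```

```text
t=49.8 pos [498.7 -25.  314.3] yaw 5.1 units [0.009 0.042 6.053] roll -0.000
22.9220710595681 108.64595665829256 [ 0.02274831  0.57208508 -5.15309165] [ 0.07997083  0.01226639 -0.04141616]
```

View pics/s2.png

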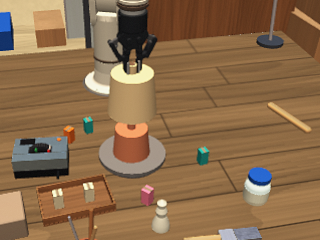

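The buff bowl hangs level above bowl c at (132,95), so I lower it.

>>> jog_arm([
  [0,0.03,0.7,0],
  [0,0,0.7,0],
  [0,0,0.7,0],
  [0,0,0.7,0],
  [0,0,0.7,0],
  [0,0,0.7,0],
  [0,0,0.7,0],
  [0,0,0.7,0],
  [0,0,0.2,0],
  [0,0,0,0],
  [0,0,0,0],
])

```text
clock: 51.22
position: [499.9, -26.6, 170.4]
tcp_rot: [3.138, 0.14, 0.002]
wrist_force: [0.2, -0.1, -4.6]
width: 23.1
grasp_force: 108.8
```

>>> jog_arm([
  [0,0,0.15,0],
  [0,0,0.1,0],
  [0,0,0.06,0],
  [0,0,0,0],
  [0,0,0,0],
])

```text
clock: 51.85
position: [499.3, -26.7, 162.7]
tcp_rot: [3.138, 0.139, 0.0]
wrist_force: [-4.2, -0.3, 6.6]
width: 23.0
grasp_force: 110.8
```

>>> jog_arm([
  [0,0,0,0],
  [0,0,0,0],
  [0,0,-0.4,0],
  [0,0,-0.9,0],
  [0,0,-0.9,0],
  [0,0,-0.9,0],
  [0,0,-0.9,0],
  [0,0,-0.5,0],
  [0,0,0,0],
], grip=0.55)

```text
clock: 52.98
position: [499.9, -26.6, 275.5]
tcp_rot: [3.138, 0.14, 0.004]
wrist_force: [0.5, 0.2, 0.4]
width: 46.9
grasp_force: 0.0
```

```bash
python3 - <<'E'
from h import *
im,W=see("wrist"); foot(W,180,(499,-25),40)
L=W[...,2]; m=(L>148)&(L<158)&(np.hypot(W[...,0]-499,W[...,1]+25)<75); q=W[m]; A=np.c_[q[:,:2],np.ones(len(q))]; print("shoulder plane",np.linalg.lstsq(A,q[:,2],rcond=None)[0],cv2.minEnclosingCircle(q[:,:2].astype(np.float32)))
im,W=see("top"); foot(W,180,(499,-25),60)
togo([478,-303,240],-6.45)
E
```

```text
foot 180 956 z 180.3 circ ((498.6791687011719, -26.79093360900879), 12.887605667114258) [499.5 -26.8]
shoulder plane [-1.81226864e-03  1.57079725e-04  1.55028196e+02] ((498.7073059082031, -26.863256454467773), 60.11668395996094)
t=53.1 pos [498.8 -26.6 273.9] yaw 5.1 units [ 0.415 11.078  1.356] roll 0.096
```

>>> jog_arm([
  [0,0,0,0.048],
  [0,0,0,0.048],
  [0.035,0.923,0,0],
  [0.035,0.923,0,0],
  [0.035,0.923,0,0],
  [0.035,0.923,0,0],
  [0.035,0.923,0.17,0],
  [0.035,0.923,0.17,0],
  [0.035,0.923,0.17,0],
  [0.035,0.923,0.17,0],
  [0.035,0.923,0.17,0],
  [0.035,0.923,0.17,0],
  [0.035,0.923,0.17,0],
  [0.035,0.923,0.17,0],
  [0,0,0,0],
  [0,0,0,0],
], grip=0)

```text
clock: 55.08
position: [478.8, -302.0, 240.1]
tcp_rot: [-3.136, 0.175, 0.001]
wrist_force: [-0.2, 0.2, 0.4]
width: -0.3
grasp_force: 0.0
```

```bash
python3 - <<'E'
from h import *
im,W=wheel()
np.savez("w6.npz",im=im,W=W)
for v in (190,195,200,205): print([tuple(im[v,u]) for u in range(240,256,3)])
togo([471.9,-286,97],-6.45)
E
```

```text
white 368 local [10.7  4.3] z 71.1 ang -0.179
green 102 local [ 13.8 -11.2] z 79.1 ang 0.292
red 98 local [13.6 24.6] z 69.9 ang -0.772
[(np.uint8(134), np.uint8(149), np.uint8(158)), (np.uint8(138), np.uint8(152), np.uint8(161)), (np.uint8(39), np.uint8(40), np.uint8(38)), (np.uint8(251), np.uint8(240), np.uint8(214)), (np.uint8(121), np.uint8(117), np.uint8(107)), (np.uint8(60), np.uint8(58), np.uint8(55))]
[(np.uint8(133), np.uint8(149), np.uint8(158)), (np.uint8(137), np.uint8(152), np.uint8(159)), (np.uint8(43), np.uint8(40), np.uint8(42)), (np.uint8(253), np.uint8(242), np.uint8(218)), (np.uint8(154), np.uint8(150), np.uint8(130)), (np.uint8(48), np.uint8(46), np.uint8(47))]
[(np.uint8(134), np.uint8(148), np.uint8(159)), (np.uint8(136), np.uint8(152), np.uint8(161)), (np.uint8(46), np.uint8(47), np.uint8(48)), (np.uint8(248), np.uint8(235), np.uint8(207)), (np.uint8(154), np.uint8(149), np.uint8(132)), (np.uint8(61), np.uint8(61), np.uint8(58))]
[(np.uint8(134), np.uint8(149), np.uint8(158)), (np.uint8(134), np.uint8(151), np.uint8(161)), (np.uint8(72), np.uint8(71), np.uint8(66)), (np.uint8(76), np.uint8(77), np.uint8(69)), (np.uint8(91), np.uint8(91), np.uint8(81)), (np.uint8(75), np.uint8(75), np.uint8(70))]
t=55.1 pos [ 479.  -301.6  240.3] yaw -6.3 units [-0.353 -0.589  5.733] roll 0.001
```

>>> jog_arm([
  [-0.28,-0.73,0.5,0],
  [0,0,0.9,0],
  [0,0,0.9,0],
  [0,0,0.9,0],
  [0,0,0.9,0],
  [0,0,0.9,0],
  [0,0,0.7,0],
  [0,0,0.1,0],
  [0,0,0,0],
  [0,0,0,0],
])

```text
clock: 56.38
position: [474.5, -284.3, 96.4]
tcp_rot: [3.136, -0.176, 0.002]
wrist_force: [0.3, -0.6, -0.2]
width: 0.2
grasp_force: 0.0
```

```bash
python3 - <<'E'
from h import *
togo([474,-282.6,88.6],-6.45)
E
```

```text
t=56.4 pos [ 474.5 -284.3   96.4] yaw -6.4 units [-0.026 -0.066  0.311] roll 0.000
```

>>> jog_arm([
  [-0.03,-0.05,0.15,0],
  [0,0,0.1,0],
  [0,0,0.06,0],
  [0,0,0,0],
  [0,0,0,0],
])

```text
clock: 57.0
position: [473.3, -282.7, 87.9]
tcp_rot: [3.137, -0.176, 0.0]
wrist_force: [-0.7, 0.2, 3.3]
width: -0.0
grasp_force: 1.3
```

>>> jog_arm([
  [0,0.16,0,0],
  [0,0.16,0,0],
  [0,0.16,0,0],
  [0,0.16,0,0],
  [0,0.16,0,0],
  [0,0.16,0,0],
  [0,0.16,0,0],
  [0,0.16,0,0],
  [0,0.16,0,0],
  [0,0,0,0],
  [0,0,0,0],
])

```text
clock: 58.38
position: [469.1, -318.9, 87.7]
tcp_rot: [3.136, -0.176, 0.0]
wrist_force: [0.1, -1.0, 3.7]
width: 0.1
grasp_force: 1.9
```

>>> jog_arm([
  [0,0,-0.5,0],
  [0,-0.64,-0.9,0],
  [0,0,-0.9,0],
  [0,0,-0.9,0],
  [0,0,-0.9,0],
  [0.28,0,-0.9,0],
  [0,0,-0.9,0],
  [0,0,-0.2,0],
  [0,0,0,0],
])

```text
clock: 59.5
position: [477.6, -302.9, 240.0]
tcp_rot: [-3.136, 0.175, 0.0]
wrist_force: [-0.2, -0.4, -0.5]
width: 0.1
grasp_force: 0.0
```

```bash
sed -i 's/(V>150)&(S<70)/(V>175)\&(S<90)\&(H<45)/' h.py; python3 - <<'E'
from h import *
im,W=wheel(); save(cv2.resize(im[150:270,170:400],None,fx=3,fy=3),"w7.png"); togo([474,-282.6,95],-6.45)
E
```

```text
white 101 local [10.  -2.7] z 269.1 ang 0.009
green 101 local [ 13.7 -11.4] z 78.8 ang 0.301
red 95 local [13.6 24.4] z 70.0 ang -0.765
t=59.5 pos [ 477.3 -302.8  239.4] yaw -6.4 units [-0.221 -0.789  5.777] roll 0.000
```

View pics/w7.png

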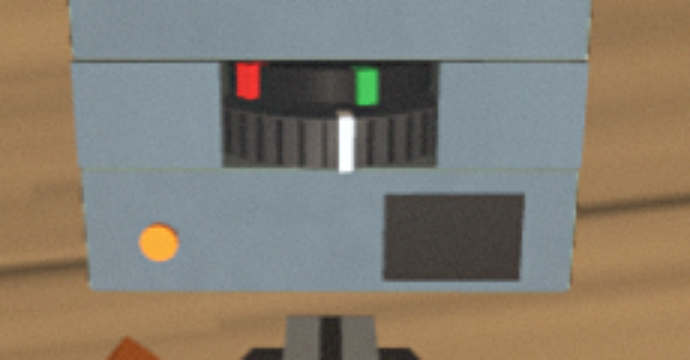

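The white line is at crop (346,140), short of the green tab at (367,86).

```bash
sed -i 's/(W\[...,2\]>60)$/(W[...,2]>60)\&(W[...,2]<95)/' h.py; python3 - <<'E'
from h import *
wheel();wheel()
E
```

```text
white 16 local [-7.2 -5.5] z 83.9 ang 0.122
green 97 local [ 13.3 -11.3] z 78.9 ang 0.298
red 100 local [13.8 24.5] z 70.1 ang -0.766
white 20 local [ 1.  -5.4] z 83.9 ang 0.121
green 93 local [ 13.5 -11.3] z 78.6 ang 0.299
red 98 local [13.9 24.5] z 70.0 ang -0.768
```

>>> jog_arm([
  [-0.23,-0.13,0.5,0],
  [0,0,0.9,0],
  [0,0,0.9,0],
  [0,0,0.9,0],
  [0,0,0.9,0],
  [0,0,0.9,0],
  [0,0,0.7,0],
  [0,0,0,0],
  [0,0,0,0],
])

```text
clock: 60.78
position: [472.8, -299.6, 98.1]
tcp_rot: [3.136, -0.176, 0.001]
wrist_force: [0.3, -0.3, -0.0]
width: 0.2
grasp_force: 0.0
```

>>> jog_arm([
  [0,0,0.13,0],
  [0,0,0.1,0],
  [0,0,0.06,0],
  [0,0,0,0],
  [0,0,0,0],
])

```text
clock: 61.4
position: [472.8, -299.7, 90.7]
tcp_rot: [3.136, -0.176, 0.001]
wrist_force: [0.0, -0.7, 1.5]
width: -0.3
grasp_force: 1.0
```

Light touch; press about 2 mm deeper, draw 7.1 mm, then lift.

>>> jog_arm([
  [0,0,0.06,0],
  [0,0,0.02,0],
  [0,0,0,0],
  [0,0.071,0,0],
  [0,0.071,0,0],
  [0,0.071,0,0],
  [0,0.071,0,0],
  [0,0,0,0],
  [0,0,0,0],
])

```text
clock: 62.52
position: [471.9, -306.9, 88.6]
tcp_rot: [3.136, -0.176, 0.001]
wrist_force: [1.5, -0.8, 4.8]
width: -0.0
grasp_force: 2.2
```

>>> jog_arm([
  [0,0,-0.5,0],
  [0,-0.15,-0.9,0],
  [0,0,-0.9,0],
  [0,0,-0.9,0],
  [0,0,-0.9,0],
  [0.23,0,-0.9,0],
  [0,0,-0.9,0],
  [0,0,0,0],
  [0,0,0,0],
])

```text
clock: 63.65
position: [476.9, -303.1, 235.2]
tcp_rot: [-3.136, 0.176, 0.003]
wrist_force: [0.6, -0.1, 0.1]
width: 0.1
grasp_force: 0.0
```

```bash
python3 - <<'E'
from h import *
wheel();im,W=wheel(); save(cv2.resize(im[150:270,170:400],None,fx=3,fy=3),"w8.png"); togo([472.8,-302,90],-6.45)
E
```

```text
white 25 local [ -2.9 -13.2] z 82.3 ang 0.319
green 94 local [ 13.8 -11.4] z 78.7 ang 0.301
red 98 local [13.7 24.7] z 69.9 ang -0.774
white 22 local [ -3.2 -13.1] z 82.5 ang 0.315
green 99 local [ 13.3 -11.3] z 78.7 ang 0.298
red 95 local [13.4 24.8] z 69.9 ang -0.775
t=63.8 pos [ 476.9 -303.   234.7] yaw -6.4 units [-0.167 -0.02   5.79 ] roll 0.000
```

View pics/w8.png

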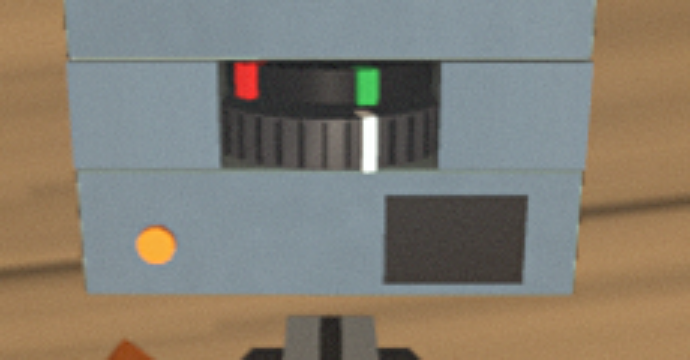

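The white line at crop (370,142) stands beside the green tab at (367,86), about 0.02 rad off. I'll do a last check of the stack and tray, then hand in.

```bash
python3 - <<'E'
from h import *
im,W=see("top"); foot(W,180,(499,-25),60); props(W,(656,-222),40,70,120)
im,W=see("scene"); save(im,"s3.png"); foot(W,180,(499,-25),60); props(W,(656,-222),40,70,120)
E
```

```text
foot 180 51 z 181.0 circ ((502.2283020019531, -27.275493621826172), 12.709653854370117) [501.7 -27.4]
comp px [354. 180.] top z 59.4 [array([ 665.7, -269. ]), array([23.8, 23.1]), np.float64(2.4)]
comp px [330. 182.] top z 59.3 [array([ 656.7, -183.2]), array([26.2, 24.6]), np.float64(0.5)]
foot 180 39 z 179.5 circ ((503.1814880371094, -28.831602096557617), 14.165274620056152) [502.4 -29.1]
comp px [238. 248.] top z 55.5 [array([ 654.7, -184.6]), array([28.4, 25.7]), np.float64(7.1)]
comp px [207. 254.] top z 55.7 [array([ 664.2, -269.6]), array([27.3, 25.4]), np.float64(11.0)]
```

View pics/s3.png

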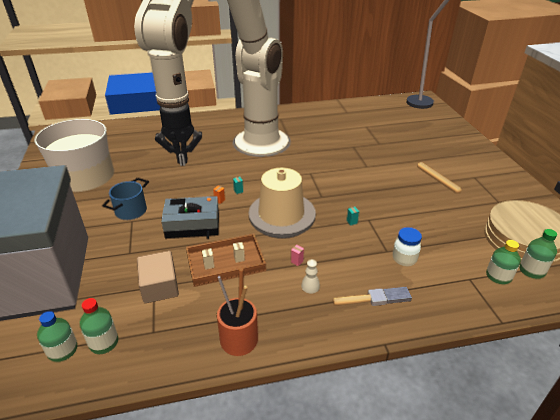

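The bowls are nested on the plate at (281,205), both props stand in the tray at (208,258) and (239,252), and the bystanders look undisturbed.

```bash
python3 -c "
from workcell import bot
print(bot.hand_in())"
```

```text
the job is handed in; nothing more can be done
None
```

I handed the job in at about 64 s: wheel rolled to off, both props put in the tray, the three bowls present (b, c, d) nested flat on the plate, then the wheel set about 0.02 rad from the green tab; the judge returned no verdict.

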